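# Fit the battery and close the battery door of a field mixer

### The arm

A 6-joint arm with a two-finger parallel gripper is mounted at the origin on the work surface. World frame = base frame: x ahead of the robot, y to its left, z up, the work surface at z = 0. Lengths are in m, angles in rad, forces in N, time in s.
With the tool pointing down it reaches from about 0.225 to 0.875 m from the base axis. Payload 3.4 kg.
Tool frame: the origin (TCP) lies midway between the tips of the shut fingers; the grasp point (between the pads) lies 19 mm behind it (bot.grip_depth is the distance from the TCP to the grasp point, in m); z points along the fingers, x is the direction in which the jaws open and shut, and the axes are right-handed (so a half turn about z gives the same grasp; the last joint's range is limited). The gripper opens to 85 mm and grips with 20 to 120 N. Pads are 22 mm wide; open, the fingers measure 114 mm over their backs; the gripper's body (76 mm by 85 mm) begins 54 mm behind the grasp point. The pads swing forward as they close: fully open they stand 13 mm farther back than shut.
Start: joints at [-1.433, 0.276, 1.505, -0, 1.361, -0.121], TCP at [0.147, -0.556, 0.231] pointing down, gripper open.
Joint ranges: [-2.89, 2.89], [-0.75, 2.08], [0.22, 2.7], [-1.18, 4.32], [0.11, 2.71], [-2.7, 2.7]. Speed limits (rad/s): [2.57, 2.57, 3.14, 3.14, 3.14, 3.14].

### API

Orientations are given as [roll, pitch, yaw] about the fixed x, y, z axes, in that order (R = Rz(yaw) Ry(pitch) Rx(roll)).
In Python, from station import bot gives the robot as it stands.
- The arm moves only by the shell command python3 -m pendant 'ROWS' [FORCE]. ROWS is JSON, a list that holds one entry, the list of rows, each a list of 7 numbers: the shift along the tool's x, y, z in mm, then the turn, a rotation vector about the tool's x, y, z in rad, then the finger opening in mm, from 0 to 85.4. A call has exactly 5 rows; each row shifts and turns the commanded pose from where the row before left it, along the tool's axes as they then stand; what a row does not reach is not made up. A row lasts 1/10 s, in which the tool goes at most 50 mm and 8.59 degrees, less where a joint would pass 70% of its speed; a pose out of reach is approached as far as the arm can. A call is refused whole if a number of a shift passes 50 or a number of a turn 0.15, either way. A call with a gripper value outside its range is refused whole. The fingers move at their own pace and stop on an object; FORCE is the grip in N (left out, the last holds). Time passes only in rows, so rows that do not move let the fingers close, or fill a call up. It gives the time, the measured TCP pose, the force and the opening at its end, in the units of the state.
- bot.observe(): the state, without advancing time (a new reading comes with each control period).
- bot.get_image(name): name is "side" or "top" or "wrist"; returns the picture (480x640x3 uint8, red, green, blue); there is no depth.
- bot.camera_info(name): a dict with "mtx" (3x3 intrinsics, pixels), "extrinsics" (4x4, takes a point from world to camera coordinates); the wrist camera has in their place "hand_eye" (4x4, takes a point from camera to tool coordinates, whose origin is the TCP and whose axes are the tool frame's). Camera axes: x right, y down, z forward; pixel columns grow to the right and rows downward; lengths in m; the calibration is good to about 2 mm. A picture is of the moment at which its call begins: read the wrist's pose just before it. camera_info takes no time and is no camera call.
- bot.job_done(): hands the job in, once; it reports no verdict.
The state is a dict: "time": time; "q": joint angles; "joint_vel": joint speeds; "effort": joint torques, N m; "tcp_pos": TCP position; "eef_rot": TCP orientation; "force": force on the tool from outside, world axes, zero at the start; "ft_torque": the same for the moment, N m; "grip_width": opening from 0.0 (shut) to 1.0 (fully open).
Only numpy, scipy, OpenCV 4.12 (cv2) and the standard library are available. Lean on these libraries where they do the work, as an engineer would, in place of code of your own. Each camera call takes 0.05 s, during which the arm holds its last target. There are 200 camera calls.

### The job

Put the battery pack into the open battery bay in the top of the field mixer. Then close the bay with its cover: hook the cover's front lip into the slot under the near edge of the bay and pivot the cover down until it lies flat and snaps under the spring catch. Leave the tape roll, the tape case and the headphones where they are.

Things in the scene. Friction and masses are not known exactly. Their poses are not given: they have to be found in the camera images.
- unit: Field mixer fixed to the desk: grey box 70 mm high with an open battery bay in its top; place and yaw vary. Origin: at desk level under the bay's middle. x points from the knob side (front, near the robot) to the connector side (rear), z up. Box: x -115 to 105, y -95 to 95 mm. Bay opening: x -72 (overhang edge) to 75, y -63 to 63 mm.
- bay_floor (a point): Middle of the bay's floor, 20 mm above the desk, in the mixer's axes. The floor runs x -60 to 60, y -63 to 63 mm. Four ribs on it (10 mm high, at |x| 36 to 58, inner faces at y = -29 and 29) cradle the battery, long side along x; the fingers have room beside its middle.
- battery_mid (a point): Centre of the battery pack: plain grey brick with a dark band, 110 (its x) x 50 (its y) x 36 mm high, about 0.3 kg, lying flat on the desk. It goes in flat, either way round, long side along the mixer's x, its centre then 18 mm above the bay floor's middle, with 4 to 5 mm to spare on each side.
- cover_mid (a point): Centre of the upright grip bar on the black cover (0.18 kg), 24 mm above the cover's underside. Bar: 12 mm thick (cover's x), 60 long (y), 28 high. x points from lip end to rear, z up. Plate, from this point: x -68 to 72, y -59 to 59, z -20 to -14 mm. A ridge under the rear (x 40 to 56, y -45 to 45) and the lip reach z -24. It lies flat on the desk, right way up.
- cover_lip (a point): Middle of the front edge of the cover's lip, half-way in its 4 mm thickness: x -82, z -22 mm from the grip bar's centre, axes as the cover's. The lip is 80 mm wide, lies directly below the plate's underside and sticks out 14 mm beyond the plate's front edge. To hook it, hold the lip end lower by about 20 degrees and move it forwards (mixer's -x) under the overhang.
- slot (a point): Middle of the overhang's free lower edge, above the slot's mouth: mixer's x = -72, y = 0, 66 mm above the desk; mixer's axes. The overhang is 4 mm thick, its top level with the mixer's top. Under it the slot, as wide as the bay, goes in (-x) to x = -86; its floor is 48 mm above the desk, from x = -86 to -60.
- seat (a point): Middle of the seat for the cover's rear end: mixer's x = 67, y = 0, 64 mm above the desk; more seats at the front corners. Shut, the cover's plate rests on them, flush with the mixer's top: grip bar's centre at mixer's x = 0 (play -4 to 3 mm), y = 0 (play 4 mm either way), 84 mm above the desk, cover's x along mixer's x.
- catch_tip (a point): Front edge of the spring catch, a polished dark steel nose 36 mm wide at the middle of the bay's rear edge: at rest mixer's x = 65, 73.5 mm above the desk (underside 71.5), 3 to 10 mm over the shut cover's rear edge. Above, a ramp leans back 30 degrees to 89 mm. Press the plate down between bar and catch with 5 to 15 N: its rear edge pushes the catch back until it snaps over.
- catch (a joint): Travel of the spring catch towards the mixer's rear, m: 0 at rest and when snapped over the cover, up to 0.014 pushed back (spring 6 N at rest, plus 0.5 N per mm).
- tape: Bystander: roll of white tape lying flat, 110 mm across, 48 mm high; origin at the centre of its underside.
- case: Bystander: blue tape case lying flat, 110 x 180 x 30 mm; origin at the centre of its underside.
- headphones: Bystander: black headphones lying flat, about 115 x 225 x 35 mm; origin on the desk half-way between the ear cups.

How it is judged:
On the way, in this order (a step that is already met when the one before it is completed fails the run):
1. the battery pack lies flat in the bay, in its cradle (x of battery_mid in the frame of unit between -0.012 and 0.012 m and y of battery_mid in the frame of unit between -0.012 and 0.012 m and z of battery_mid in the frame of unit between 0.032 and 0.043 m and angle between battery_mid's own z axis and vertical below 0.1 rad), for 0.2 s.
2. the cover's lip is in the slot under the overhang while its rear end is still up (x of cover_lip in the frame of unit between -0.092 and -0.075 m and y of cover_lip in the frame of unit between -0.012 and 0.012 m and z of cover_lip in the frame of unit between 0.046 and 0.067 m and angle between cover_mid's own z axis and vertical between 0.05 and 0.8 rad), for 0.1 s.
At the end, for the whole second after the job is handed in: Battery flat on the bay floor, centre within 12 mm of the bay middle in x and y; cover closed: lip edge 75 to 90 mm in front of the bay middle, 8 mm sideways, 3 mm in height, 0.03 rad of level, 0.06 rad of the mixer direction; catch within 3 mm of rest (all of step 1 and x of cover_lip in the frame of unit between -0.09 and -0.075 m and y of cover_mid in the frame of unit between -0.008 and 0.008 m and z of cover_mid in the frame of unit between 0.081 and 0.087 m and angle between cover_mid's own z axis and vertical below 0.03 rad and angle between the x axis of cover_mid and the x axis of unit, either way round below 0.06 rad and value of joint catch below 0.003 m); the robot touches nothing.
It fails at once if a bystander (tape, case, headphones) is moved more than 40 mm (distance of any of tape, case, headphones from where it was at the start of the episode above 0.04 m).
It also fails if it takes over 67 s, if anything falls off the work surface, if the arm or the gripper's body presses on something with over 40 N, if the wrist force passes 120 N, or if a joint passes its speed limit or range.

## Working session

There is one attempt and no reset: what is moved stays moved. The work goes in short steps, Python scripts to look and compute and a shell command to move; the robot and the scene stay as the last step left them, time stands still between calls to the robot, and variables do not carry over. Pictures are saved under pics/ and viewed, about 8 in all and at most 12, crops included, and the job is handed in when it is done.

```bash
mkdir -p pics; ls; python3 - <<'E'
from station import bot
import cv2,numpy as np
np.set_printoptions(precision=4,suppress=True)
print(bot.observe(), bot.grip_depth)
for n in ["top","side"]:
    cv2.imwrite(f"pics/{n}0.png",bot.get_image(n)[:,:,::-1]); i=bot.camera_info(n); print(n,i)
print(bot.camera_info("wrist"))
E
```

```text
pics
{'time': 0.0, 'q': array([-1.433 ,  0.2766,  1.5062, -0.    ,  1.3607, -0.121 ]), 'joint_vel': array([-0.0007,  0.0007,  0.0014, -0.0011,  0.0003,  0.0015]), 'effort': array([ -0.0008, -41.6775, -24.5802,  -0.0004,   0.0111,  -0.    ]), 'tcp_pos': array([ 0.1471, -0.5553,  0.2304]), 'eef_rot': array([-3.1414,  0.0019, -1.312 ]), 'force': array([ 0.361 , -0.4224, -0.1068]), 'ft_torque': array([-0.0494, -0.0126, -0.0097]), 'grip_width': 0.9946908362615593} 0.0187
top {'mtx': array([[519.1393,   0.    , 309.8135],
       [  0.    , 519.1393, 238.0593],
       [  0.    ,   0.    ,   1.    ]]), 'extrinsics': array([[ 0.0039, -1.    ,  0.0044, -0.0117],
       [-0.9804, -0.0047, -0.1969,  0.5886],
       [ 0.1969, -0.0036, -0.9804,  1.0248],
       [ 0.    ,  0.    ,  0.    ,  1.    ]])}
side {'mtx': array([[546.0663,   0.    , 319.9036],
       [  0.    , 546.0663, 232.7724],
       [  0.    ,   0.    ,   1.    ]]), 'extrinsics': array([[-0.9984, -0.0556, -0.0055,  0.5726],
       [-0.0347,  0.6931, -0.72  ,  0.0462],
       [ 0.0438, -0.7187, -0.694 ,  1.2609],
       [ 0.    ,  0.    ,  0.    ,  1.    ]])}
{'mtx': array([[379.3893,   0.    , 325.9552],
       [  0.    , 379.3893, 237.6962],
       [  0.    ,   0.    ,   1.    ]]), 'hand_eye': array([[ 1.    ,  0.0007, -0.0015, -0.0009],
       [-0.0003,  0.9618,  0.2738, -0.0688],
       [ 0.0016, -0.2738,  0.9618, -0.1435],
       [ 0.    ,  0.    ,  0.    ,  1.    ]])}
```

View pics/top0.png

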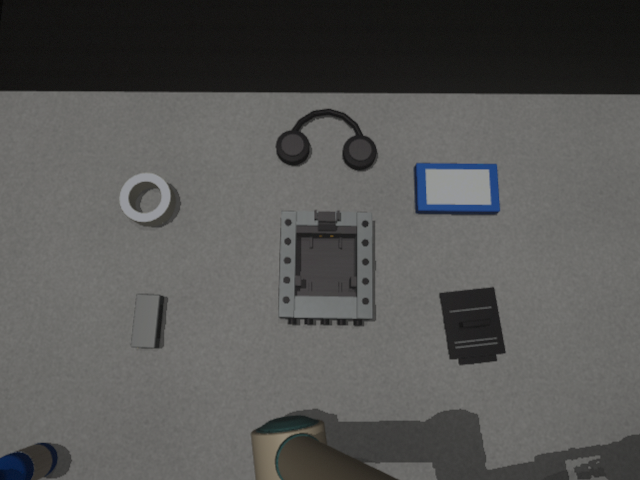

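View pics/side0.png

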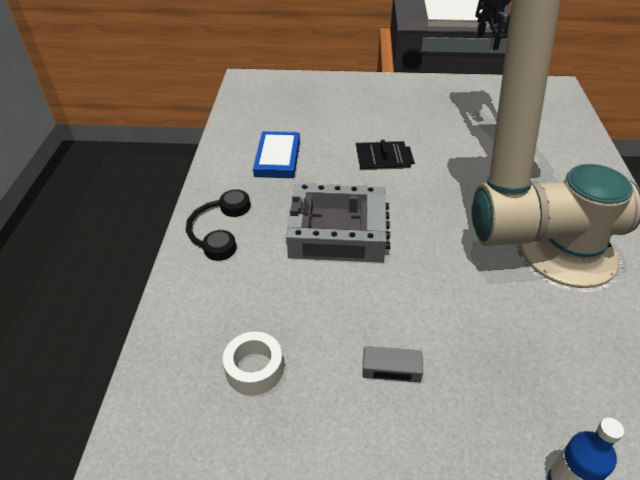

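The top view shows the mixer at about (327,265), the battery at (148,321), the cover at (473,325) with its lip towards the robot, and the bystanders further back. I'll zoom in to get corner pixels.

```bash
python3 - <<'E'
import cv2,numpy as np
im=cv2.imread("pics/top0.png")
def c(x0,y0,w,h,s):
    a=cv2.resize(im[y0:y0+h,x0:x0+w],None,fx=s,fy=s,interpolation=cv2.INTER_CUBIC)
    a=cv2.convertScaleAbs(a,alpha=1.6)
    for k in range(0,w,10): cv2.putText(a,str(x0+k),(k*s,8),0,.3,(0,255,255)); cv2.line(a,(k*s,10),(k*s,14),(0,255,255))
    for k in range(0,h,10): cv2.putText(a,str(y0+k),(0,k*s+4),0,.3,(0,255,255)); cv2.line(a,(20,k*s),(24,k*s),(0,255,255))
    return a
o=np.zeros((600,800,3),np.uint8)
a=c(270,200,110,130,4);o[:a.shape[0],:a.shape[1]]=a
a=c(430,280,85,90,4);o[:a.shape[0],450:450+a.shape[1]]=a[:, :350]
a=c(120,285,60,70,3);o[370:370+a.shape[0],500:500+a.shape[1]]=a
cv2.imwrite("pics/crop0.png",o)
E
```

```text
(no output)
```

View pics/crop0.png

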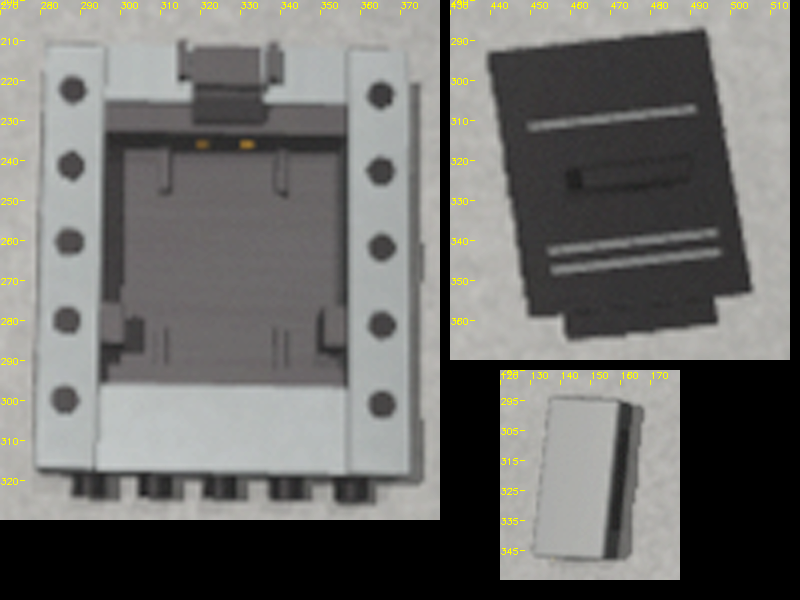

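```bash
cat > h.py <<'E'
import numpy as np
from station import bot
np.set_printoptions(precision=4,suppress=True)
def back(uv,z,K,E):
    d=np.linalg.inv(K)@np.array([uv[0],uv[1],1.]); R,t=E[:3,:3],E[:3,3]
    o=-R.T@t; d=R.T@d; return o+d*(z-o[2])/d[2]
def cam(n,T=None):
    i=bot.camera_info(n)
    if n!="wrist": return i["mtx"],i["extrinsics"]
    return i["mtx"],np.linalg.inv(T@i["hand_eye"])
def fit(pts,model):
    # 2D rigid: model->world ; returns origin,yaw,resid(mm)
    m=np.array(model,float);p=np.array(pts)[:,:2];mc,pc=m.mean(0),p.mean(0)
    U,S,V=np.linalg.svd((m-mc).T@(p-pc));R=(U@np.diag([1,np.linalg.det(U@V)])@V).T
    o=pc-R@mc;return o,np.arctan2(R[1,0],R[0,0]),(p-(m@R.T+o))*1e3
E
python3 - <<'E'
from h import *
K,E=cam("top")
def go(n,z,uv,m):
    p=[back(u,z,K,E) for u in uv];o,y,r=fit(p,np.array(m)/1000.);print(n,o,"yaw",y);print(r)
# image up=+x, left=+y
go("unit",.07,[(280.5,211.2),(371.2,211.8),(372.5,318),(279.2,317)],[(105,95),(105,-95),(-115,-95),(-115,95)])
go("overh",.07,[(295.5,295.5),(356.7,296.7)],[(-72,63),(-72,-63)])
go("cover",.01,[(439.5,293),(494,287),(505.7,352.5),(449.5,359.2)],[(72,59),(72,-59),(-68,-59),(-68,59)])
go("bat",.036,[(136.3,294),(159,295.7),(155,347.5),(131,346)],[(55,25),(55,-25),(-55,-25),(-55,25)])
go("lip",.004,[(458.8,364.5),(497,360.5)],[(-82,40),(-82,-40)])
E
```

```text
unit [ 0.5386 -0.0422] yaw -0.003065756710100422
[[-0.7124 -0.2962]
 [-0.4751  0.4783]
 [ 0.2744  1.457 ]
 [ 0.9131 -1.6391]]
overh [ 0.539  -0.0436] yaw -0.015306201007224324
[[-0.0183 -1.198 ]
 [ 0.0183  1.198 ]]
cover [ 0.4158 -0.3538] yaw 0.11183188757782897
[[-0.8847 -0.1135]
 [-0.6964 -0.4657]
 [ 1.2588 -0.2991]
 [ 0.3224  0.8782]]
bat [0.4181 0.3292] yaw -0.03108775064061088
[[-1.1861 -0.8487]
 [-2.9629  1.6909]
 [ 1.4464 -0.0069]
 [ 2.7026 -0.8353]]
lip [ 0.4168 -0.3542] yaw 0.10445877103796031
[[-0.0582  0.5548]
 [ 0.0582 -0.5548]]
```

```bash
Z='[0,0,0,0,0,0,85]'
python3 -m pendant '[[[0,0,0,0,0,0.145,85],[0,0,0,0,0,0.145,85],[-40,-11,3,0,0,0,85],[-44,-12,3,0,0,0,85],[-44,-12,3,0,0,0,85]]]' 40
python3 -m pendant '[[[-44,-12,3,0,0,0,85],[-44,-12,3,0,0,0,85],[-44,-12,3,0,0,0,85],[-44,-12,3,0,0,0,85],[-44,-12,3,0,0,0,85]]]'
python3 -m pendant '[[[-44,-12,3,0,0,0,85],[-44,-12,3,0,0,0,85],[-44,-12,3,0,0,0,85],[-44,-12,3,0,0,0,85],[-44,-12,3,0,0,0,85]]]'
python3 -m pendant '[[[-44,-12,3,0,0,0,85],[-44,-12,3,0,0,0,85],[-44,-12,3,0,0,0,85],[-44,-12,3,0,0,0,85],[-30,-12,3,0,0,0,85]]]'
cat >> h.py <<'E'
from scipy.spatial.transform import Rotation as Ro
def pose():
    s=bot.observe();T=np.eye(4);T[:3,:3]=Ro.from_euler("xyz",s["eef_rot"]).as_matrix();T[:3,3]=s["tcp_pos"];return T
def plan(p,rpy):
    T=pose();R=Ro.from_euler("xyz",rpy).as_matrix()
    print("now",T[:3,3],"shift now-axes mm",T[:3,:3].T@(np.array(p)-T[:3,3])*1e3,"target-axes",R.T@(np.array(p)-T[:3,3])*1e3,"turn",Ro.from_matrix(T[:3,:3].T@R).as_rotvec())
def snap(n,f,T=None):
    import cv2;im=bot.get_image(n)[:,:,::-1];cv2.imwrite("pics/"+f,im);return im
E
python3 -c "
from h import *
plan([.418,.329,.12],[np.pi,0,-np.pi/2-.031]);snap('wrist','w1.png');print(bot.observe())"
```

```text
time: 0.6
tcp_pos: [0.1862, -0.4274, 0.2215]
eef_rot: [3.142, 0.001, -1.603]
force: [0.3, 0.3, 0.2]
grip_width: 0.992
time: 1.1
tcp_pos: [0.2529, -0.2091, 0.207]
eef_rot: [-3.141, 0.0, -1.603]
force: [0.5, 0.1, 0.8]
grip_width: 0.994
time: 1.6
tcp_pos: [0.3197, 0.0088, 0.1923]
eef_rot: [-3.141, -0.0, -1.602]
force: [1.6, -1.8, -0.0]
grip_width: 0.995
time: 2.1
tcp_pos: [0.3861, 0.2139, 0.1769]
eef_rot: [3.141, 0.0, -1.6]
force: [0.5, -0.7, 0.6]
grip_width: 0.998
now [0.3861 0.2139 0.1769] shift now-axes mm [-115.951   -28.5857   56.9137] target-axes [-116.0411  -28.3081   56.8687] turn [0.0002 0.0004 0.0023]
{'time': 2.15, 'q': array([0.3501, 0.1193, 1.855 , 0.0041, 1.1634, 1.9479]), 'joint_vel': array([-0.0701, -0.0388,  0.0402, -0.0637,  0.0216, -0.1099]), 'effort': array([ -1.6089, -34.2643, -18.2082,  -0.9902,   1.3966,   0.227 ]), 'tcp_pos': array([0.389 , 0.2174, 0.1767]), 'eef_rot': array([-3.1393,  0.005 , -1.5994]), 'force': array([ 2.9356,  4.0348, -0.3702]), 'ft_torque': array([ 0.14  , -0.1401,  0.0007]), 'grip_width': 0.9977587387328215}
```

View pics/w1.png

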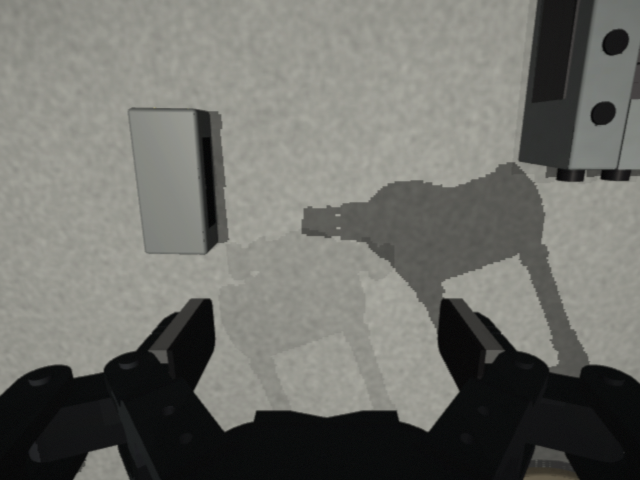

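The wrist view shows the battery's top face at (129,108), (197,109), (207,253), (146,253), with the mixer's front-left corner at upper right.

```bash
python3 - <<'E'
from h import *
T=pose()
T[:3,3]=[.389,.2174,.1767];T[:3,:3]=Ro.from_euler("xyz",[-3.1393,.005,-1.5994]).as_matrix()
K,E=cam("wrist",T)
o,y,r=fit([back(u,.036,K,E) for u in [(129,108),(197,109),(207,253),(146,253)]],np.array([(55,25),(55,-25),(-55,-25),(-55,25)])/1e3);print(o,y,r)
plan([.419,.329,.12],[np.pi,0,-np.pi/2-.045])
E
```

```text
[0.4215 0.3354] -0.044647556136968435 [[-0.9664 -0.8189]
 [-0.8001  0.6725]
 [ 1.3659  0.8933]
 [ 0.4006 -0.7469]]
now [0.389  0.2174 0.1767] shift now-axes mm [-112.1591  -26.6895   57.287 ] target-axes [-112.866   -24.9742   56.6688] turn [-0.0022  0.005   0.0164]
```

```bash
python3 -m pendant '[[[-38,-8,20,0,0,0.016,85],[-39,-9,20,0,0,0,85],[-39,-9,20,0,0,0,85],[0,0,30,0,0,0,85],[0,0,25,0,0,0,85]]]' 40
python3 -m pendant '[[[0,0,20,0,0,0,85],[0,0,20,0,0,0,85],[0,0,15,0,0,0,85],[0,0,0,0,0,0,85],[0,0,0,0,0,0,85]]]' 40
python3 -c "
from h import *
plan([.420,.332,.006],[np.pi,0,-np.pi/2-.045])"
```

```text
time: 2.65
tcp_pos: [0.4167, 0.3265, 0.0605]
eef_rot: [3.141, -0.001, -1.616]
force: [-0.9, -0.2, -1.0]
grip_width: 0.994
time: 3.15
tcp_pos: [0.417, 0.3256, 0.0072]
eef_rot: [3.141, -0.001, -1.618]
force: [0.7, 0.0, -0.1]
grip_width: 0.992
now [0.417  0.3256 0.0072] shift now-axes mm [-6.5747 -2.6889  1.2015] target-axes [-6.5677 -2.7038  1.2065] turn [ 0.0006 -0.0005 -0.0024]
```

```bash
python3 -m pendant '[[[-5,-2,1,0,0,0,85],[0,0,0,0,0,0,40],[0,0,0,0,0,0,40],[0,0,0,0,0,0,40],[0,0,0,0,0,0,40]]]' 50
python3 -m pendant '[[[0,0,0,0,0,0,40],[0,0,0,0,0,0,40],[0,0,0,0,0,0,40],[0,0,0,0,0,0,40],[0,0,-20,0,0,0,40]]]' 50
python3 -m pendant '[[[0,0,-40,0,0,0,40],[0,0,-40,0,0,0,40],[0,0,-40,0,0,0,40],[0,0,0,0,0,0,40],[0,0,0,0,0,0,40]]]' 50
python3 -c "
from h import *
print(bot.observe()['force'])
plan([.45,-.042,.16],[np.pi,0,-np.pi/2-.006])"
```

```text
time: 3.65
tcp_pos: [0.4197, 0.3312, 0.007]
eef_rot: [-3.14, 0.001, -1.618]
force: [0.1, 0.5, 6.0]
grip_width: 0.578
time: 4.15
tcp_pos: [0.4171, 0.3293, 0.0243]
eef_rot: [3.137, -0.004, -1.618]
force: [-0.4, 0.6, -4.2]
grip_width: 0.578
time: 4.65
tcp_pos: [0.419, 0.3305, 0.1463]
eef_rot: [-3.141, 0.0, -1.618]
force: [-0.2, -0.3, -3.7]
grip_width: 0.575
[-0.1529 -0.3395 -3.7393]
now [0.419  0.3305 0.1463] shift now-axes mm [370.5926 -48.5558 -13.6332] target-axes [372.2766 -33.2593 -13.6519] turn [-0.0004 -0.     -0.0412]
```

```bash
python3 -m pendant '[[[41,-7,-2,0,0,-0.041,40],[41,-9,-2,0,0,0,40],[41,-9,0,0,0,0,40],[41,-9,0,0,0,0,40],[41,-9,0,0,0,0,40]]]' 50
python3 -m pendant '[[[42,-10,0,0,0,0,40],[42,-10,0,0,0,0,40],[42,-10,0,0,0,0,40],[41,-10,0,0,0,0,40],[0,0,0,0,0,0,40]]]' 50
python3 -m pendant '[[[0,0,0,0,0,0,40],[0,0,0,0,0,0,40],[0,0,0,0,0,0,40],[0,0,0,0,0,0,40],[0,0,0,0,0,0,40]]]' 50
python3 -c "
from h import *
plan([.539,-.042,.15],[np.pi,0,-np.pi/2-.006]);im=snap('wrist','w2.png');print(repr(pose()))"
```

```text
time: 5.15
tcp_pos: [0.4573, 0.1234, 0.1477]
eef_rot: [3.136, -0.001, -1.577]
force: [1.0, 0.5, -2.1]
grip_width: 0.573
time: 5.65
tcp_pos: [0.4985, -0.0469, 0.1479]
eef_rot: [3.139, -0.002, -1.582]
force: [0.9, 1.0, -2.8]
grip_width: 0.571
time: 6.15
tcp_pos: [0.4981, -0.0412, 0.1503]
eef_rot: [3.142, 0.0, -1.576]
force: [0.4, 0.5, -2.1]
grip_width: 0.576
now [ 0.4981 -0.0412  0.1503] shift now-axes mm [  0.6505 -40.9168   0.3042] target-axes [  0.5992 -40.9176   0.3054] turn [0.     0.     0.0013]
array([[-0.0049, -1.    ,  0.0001,  0.4982],
       [-1.    ,  0.0049, -0.0001, -0.0413],
       [ 0.0001, -0.0001, -1.    ,  0.1504],
       [ 0.    ,  0.    ,  0.    ,  1.    ]])
```

View pics/w2.png

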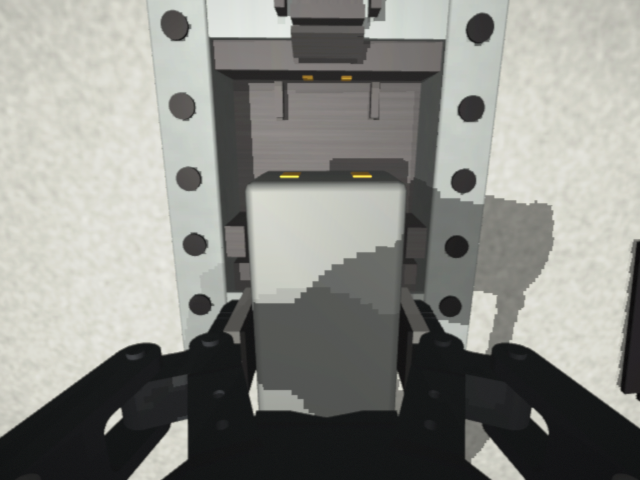

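The wrist view shows the bay's rear rim corners at about (211,39) and (443,40), and the battery's leading top edge at (247,184) to (405,184).

```bash
python3 - <<'E'
from h import *
T=pose();K,E=cam("wrist",T)
o,y,r=fit([back(u,.07,K,E) for u in [(211,39),(443,40)]],np.array([(75,63),(75,-63)])/1e3);print("unit",o,y,r)
for u in [(175,24),(480,28),(200,304),(450,306)]: print(back(u,.07,K,E))
for u in [(247,184),(405,184)]: print("bat", back(u,T[2,3]+.029,K,E), back(u,T[2,3]+.026,K,E))
E
```

```text
unit [ 0.538  -0.0407] -0.00883701599367401 [[-0.0091 -1.034 ]
 [ 0.0091  1.034 ]]
[0.6208 0.039  0.07  ]
[ 0.6181 -0.1225  0.07  ]
[0.4587 0.0413 0.07  ]
[ 0.4567 -0.1203  0.07  ]
bat [ 0.5511 -0.0169  0.1794] [ 0.5507 -0.0163  0.1764]
bat [ 0.5508 -0.0646  0.1794] [ 0.5504 -0.0652  0.1764]
```

```bash
python3 -m pendant '[[[0,-21,0,0,0,0.006,40],[0,-21,0,0,0,0,40],[0,0,10,0,0,0,40],[0,0,25,0,0,0,40],[0,0,25,0,0,0,40]]]' 50
python3 -m pendant '[[[0,0,20,0,0,0,40],[0,0,10,0,0,0,40],[0,0,10,0,0,0,40],[0,0,0,0,0,0,40],[0,0,0,0,0,0,40]]]' 50
python3 -c "
from h import *
print(bot.observe()['force']);plan([.540,-.041,.027],[np.pi,0,-np.pi/2-.011])"
```

```text
time: 6.7
tcp_pos: [0.5402, -0.0421, 0.0898]
eef_rot: [-3.141, -0.0, -1.582]
force: [-0.5, 0.3, -3.6]
grip_width: 0.573
time: 7.2
tcp_pos: [0.5407, -0.0425, 0.0508]
eef_rot: [-3.141, -0.0, -1.583]
force: [-0.3, 1.2, -1.9]
grip_width: 0.575
[-0.314   1.1561 -1.8793]
now [ 0.5407 -0.0425  0.0508] shift now-axes mm [-1.4794  0.7844 23.7796] target-axes [-1.4734  0.7596 23.7807] turn [-0.001  -0.0003 -0.0011]
```

```bash
python3 -m pendant '[[[-1,1,8,0,0,0,40],[0,0,7,0,0,0,40],[0,0,4,0,0,0,40],[0,0,3,0,0,0,40],[0,0,0,0,0,0,40]]]' 50
python3 -m pendant '[[[0,0,1,0,0,0,40],[0,0,0,0,0,0,40],[0,0,0,0,0,0,60],[0,0,0,0,0,0,66],[0,0,0,0,0,0,66]]]' 50
python3 -m pendant '[[[0,0,0,0,0,0,66],[0,0,-20,0,0,0,66],[0,0,-40,0,0,0,66],[0,0,-40,0,0,0,66],[0,20,-20,0,0,0,66]]]' 50
python3 -m pendant '[[[0,40,0,0,0,0,66],[0,40,0,0,0,0,66],[0,30,0,0,0,0,66],[0,0,0,0,0,0,66],[0,0,0,0,0,0,66]]]' 50
python3 -c "
from h import *
plan([.416,-.354,.1],[np.pi,0,.112]);im=snap('wrist','w3.png')"
```

```text
time: 7.7
tcp_pos: [0.539, -0.0414, 0.0278]
eef_rot: [3.141, 0.0, -1.583]
force: [0.4, 0.3, -3.0]
grip_width: 0.578
time: 8.2
tcp_pos: [0.5398, -0.0415, 0.0278]
eef_rot: [-3.14, -0.0, -1.583]
force: [-0.6, -1.0, -0.1]
grip_width: 0.774
time: 8.7
tcp_pos: [0.5235, -0.0419, 0.151]
eef_rot: [-3.133, -0.002, -1.583]
force: [-0.8, -0.8, 0.6]
grip_width: 0.773
time: 9.2
tcp_pos: [0.4095, -0.0399, 0.1478]
eef_rot: [-3.139, -0.001, -1.583]
force: [0.8, 0.5, 0.6]
grip_width: 0.772
now [ 0.4095 -0.0399  0.1478] shift now-axes mm [313.9535 -10.3589  48.009 ] target-axes [-28.636  312.8444  47.8256] turn [-0.0012 -0.0022 -1.6954]
```

View pics/w3.png

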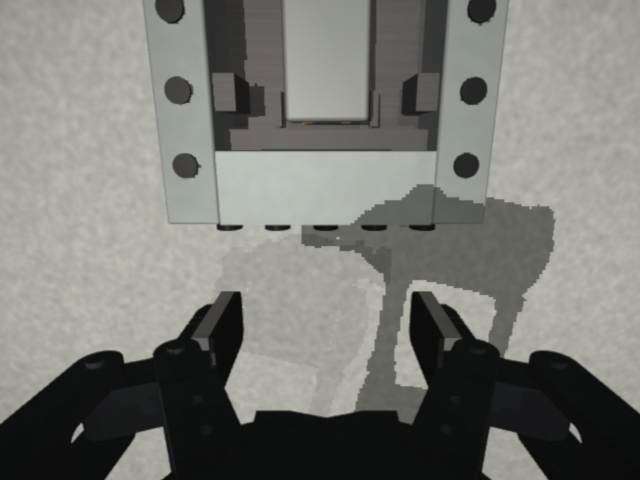

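The battery sits in the cradle. Overhang edge at (216,151) to (436,150), mixer front edge at (168,223) to (483,223), battery front top edge at (286,121) to (368,121), seat blocks at about (212–237, 73–112).

```bash
python3 - <<'E'
from h import *
T=pose();K,E=cam("wrist",T)
o,y,r=fit([back(u,.07,K,E) for u in [(216,151),(436,150),(168,223),(483,223)]],np.array([(-72,63),(-72,-63),(-115,95),(-115,-95)])/1e3);print("unit",o,y,r)
U=np.array([[np.cos(y),np.sin(y)],[-np.sin(y),np.cos(y)]])
for u in [(286,121),(368,120)]: print("bat",U@(back(u,.056,K,E)[:2]-o))
for u in [(213,73),(237,73),(213,111),(237,111)]: print("seat",U@(back(u,.064,K,E)[:2]-o))
E
```

```text
unit [ 0.54   -0.0405] -0.011210201764867492 [[-0.494  -0.4795]
 [-0.045   0.1485]
 [ 0.3347 -0.2932]
 [ 0.2044  0.6242]]
bat [-0.0558  0.0235]
bat [-0.0553 -0.0251]
seat [-0.0305  0.0625]
seat [-0.0305  0.0492]
seat [-0.0505  0.0642]
seat [-0.0506  0.0505]
```

```bash
python3 -m pendant '[[[45,-2,0,0,0,0,45],[45,-2,0,0,0,0,45],[45,-2,0,0,0,0,45],[45,-2,0,0,0,0,45],[45,-2,0,0,0,0,45]]]' 60
python3 -m pendant '[[[45,0,0,0,0,0,45],[44,0,0,0,0,0,45],[0,0,0,0,0,-0.142,45],[0,0,0,0,0,-0.142,45],[0,0,0,0,0,-0.142,45]]]' 60
python3 -m pendant '[[[0,0,0,0,0,-0.142,45],[0,0,0,0,0,-0.142,45],[0,0,0,0,0,-0.142,45],[0,0,0,0,0,-0.142,45],[0,0,0,0,0,-0.142,45]]]' 60
python3 -m pendant '[[[0,0,0,0,0,-0.142,45],[0,0,0,0,0,-0.142,45],[0,0,0,0,0,-0.142,45],[0,0,0,0,0,-0.133,45],[0,0,0,0,0,0,45]]]' 60
python3 -m pendant '[[[0,0,0,0,0,0,45],[0,0,0,0,0,0,45],[0,0,0,0,0,0,45],[0,0,0,0,0,0,45],[0,0,0,0,0,0,45]]]' 60
python3 -c "
from h import *
plan([.416,-.354,.1],[np.pi,0,.112]);im=snap('wrist','w4.png')"
```

```text
time: 9.75
tcp_pos: [0.4179, -0.2678, 0.1473]
eef_rot: [-3.14, -0.001, -1.583]
force: [1.3, 1.5, 0.1]
grip_width: 0.528
time: 10.25
tcp_pos: [0.4166, -0.3556, 0.1467]
eef_rot: [-3.141, -0.0, -1.152]
force: [0.8, 0.6, -0.2]
grip_width: 0.525
time: 10.75
tcp_pos: [0.4168, -0.3551, 0.1469]
eef_rot: [3.141, -0.001, -0.441]
force: [0.2, 0.5, 0.5]
grip_width: 0.53
time: 11.25
tcp_pos: [0.4167, -0.3549, 0.1469]
eef_rot: [3.141, -0.0, 0.112]
force: [0.3, -0.4, -0.6]
grip_width: 0.531
time: 11.75
tcp_pos: [0.4155, -0.3539, 0.1474]
eef_rot: [3.141, -0.0, 0.112]
force: [-0.5, 0.5, 0.4]
grip_width: 0.525
now [ 0.4155 -0.3539  0.1474] shift now-axes mm [ 0.5279  0.1288 47.3562] target-axes [ 0.5301  0.1372 47.3562] turn [ 0.0002 -0.     -0.0004]
```

View pics/w4.png

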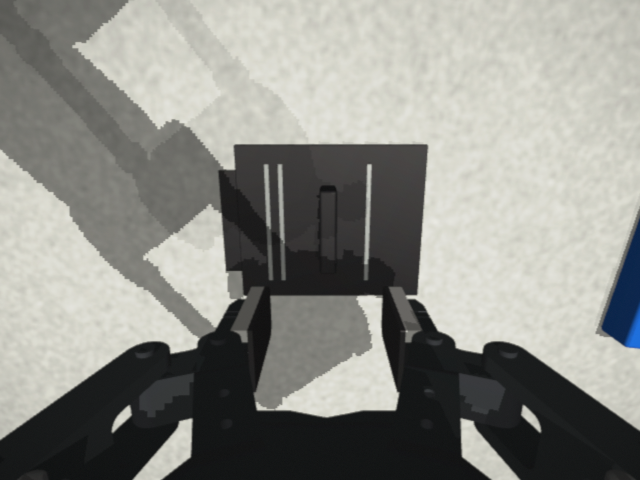

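The cover is under the gripper: plate corners at (235,145), (427,145), (418,295), (244,296), and the bar's top at about (321–336, 190–272).

```bash
python3 - <<'E'
from h import *
T=pose();K,E=cam("wrist",T)
o,y,r=fit([back(u,.01,K,E) for u in [(427,145),(418,295),(244,296),(235,145)]],np.array([(72,59),(72,-59),(-68,-59),(-68,59)])/1e3);print("cover",o,y,r)
for u in [(328.5,190),(328.5,272)]: print(back(u,.038,K,E))
plan([*o,.015],[np.pi,0,y])
E
```

```text
cover [ 0.4164 -0.3526] 0.11524820680163325 [[-0.8618 -0.5067]
 [-0.0788  0.3879]
 [ 0.0496 -0.0333]
 [ 0.8911  0.1521]]
[ 0.4128 -0.3222  0.038 ]
[ 0.4195 -0.3804  0.038 ]
now [ 0.4155 -0.3539  0.1474] shift now-axes mm [  1.0225  -1.2388 132.383 ] target-axes [  1.043   -1.2046 132.3832] turn [ 0.0002 -0.0001 -0.0036]
```

```bash
python3 -m pendant '[[[1,-2,40,0,0,0,45],[0,0,40,0,0,0,45],[0,0,30,0,0,0,45],[0,0,15,0,0,0,45],[0,0,5,0,0,0,45]]]' 60
python3 -m pendant '[[[0,0,0,0,0,0,45],[0,0,0,0,0,0,45],[0,0,0,0,0,0,5],[0,0,0,0,0,0,5],[0,0,0,0,0,0,5]]]' 60
python3 -m pendant '[[[0,0,0,0,0,0,5],[0,0,0,0,0,0,5],[0,0,0,0,0,0,5],[0,0,0,0,0,0,5],[0,0,0,0,0,0,5]]]' 60
python3 -c "
from h import *
print(bot.observe()['force'],pose())"
```

```text
time: 12.3
tcp_pos: [0.4153, -0.3508, 0.0155]
eef_rot: [-3.139, 0.002, 0.112]
force: [0.3, 0.0, 0.1]
grip_width: 0.524
time: 12.8
tcp_pos: [0.4167, -0.3523, 0.0184]
eef_rot: [3.14, -0.001, 0.112]
force: [-0.1, 0.9, 4.9]
grip_width: 0.124
time: 13.3
tcp_pos: [0.4166, -0.3523, 0.0184]
eef_rot: [3.14, -0.001, 0.112]
force: [-1.7, -0.5, 6.1]
grip_width: 0.119
[-1.6983 -0.5097  6.1346] [[ 0.9937  0.1118  0.0012  0.4166]
 [ 0.1118 -0.9937 -0.0015 -0.3523]
 [ 0.001   0.0017 -1.      0.0184]
 [ 0.      0.      0.      1.    ]]
```

```bash
python3 -m pendant '[[[0,0,-20,0,0,0,5],[0,0,-40,0,0,0,5],[0,0,-40,0,0,0,5],[0,0,-40,0,0,0.06,5],[0,0,-10,0,0,0.063,5]]]' 60
python3 -m pendant '[[[16,-39,0,0,0,0,5],[16,-39,0,0,0,0,5],[16,-39,0,0,0,0,5],[16,-39,0,0,0,0,5],[16,-39,0,0,0,0,5]]]' 60
python3 -m pendant '[[[16,-39,0,0,0,0,5],[16,-39,0,0,0,0,5],[16,-39,0,0,0,0,5],[0,0,0,0,0.1,0,5],[0,0,0,0,0.1,0,5]]]' 60
python3 -m pendant '[[[0,0,0,0,0.1,0,5],[0,0,0,0,0,0,5],[0,0,0,0,0,0,5],[0,0,0,0,0,0,5],[0,0,0,0,0,0,5]]]' 60
python3 - <<'E'
from h import *
import cv2
T=pose();o=np.array([.5395,-.041]);y=-.011
Rc=T[:3,:3]@np.diag([1,-1,-1]);lip=T[:3,3]+Rc@[-.082,0,-.0164]
U=np.array([[np.cos(y),np.sin(y)],[-np.sin(y),np.cos(y)]])
print("lip in unit",U@(lip[:2]-o),lip[2])
t=.3;e=Ro.from_matrix(Ro.from_euler("ZY",[-.011,-.3]).as_matrix()@np.diag([1,-1,-1])).as_euler("xyz")
plan([.551,-.0411,.161],e)
a=snap('wrist','w5.png');b=snap('side','s5.png');c=b[120:360,220:540]
cv2.imwrite("pics/s5c.png",np.vstack([cv2.resize(c,(640,480))[:,:]]));
E
```

```text
time: 13.8
tcp_pos: [0.418, -0.3536, 0.172]
eef_rot: [3.135, -0.006, -0.013]
force: [-0.1, -0.6, -2.9]
grip_width: 0.121
time: 14.3
tcp_pos: [0.4984, -0.156, 0.167]
eef_rot: [-3.141, 0.0, -0.011]
force: [1.0, -0.4, -2.8]
grip_width: 0.127
time: 14.8
tcp_pos: [0.5486, -0.0395, 0.1667]
eef_rot: [3.142, -0.203, -0.007]
force: [0.5, 0.7, -2.4]
grip_width: 0.122
time: 15.3
tcp_pos: [0.5493, -0.0417, 0.1678]
eef_rot: [3.141, -0.301, -0.011]
force: [0.5, -0.3, -1.9]
grip_width: 0.12
lip in unit [-0.0637 -0.0006] 0.12785763810226616
now [ 0.5493 -0.0417  0.1678] shift now-axes mm [-0.3974 -0.6524  7.0027] target-axes [-0.3927 -0.6494  7.0033] turn [ 0.0004 -0.0007  0.    ]
```

View pics/w5.png

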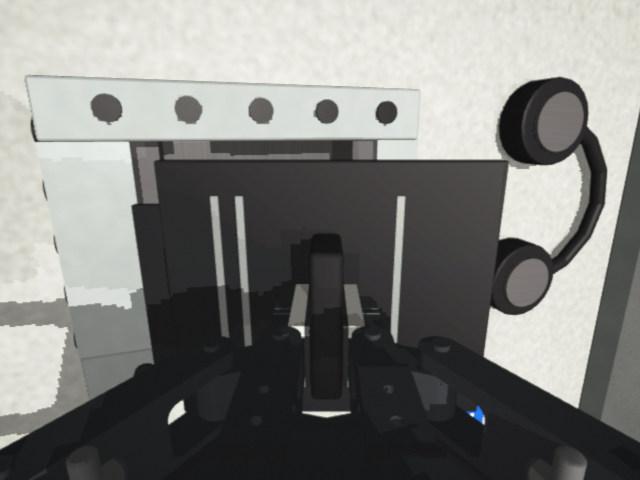

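```bash
python3 - <<'E'
from h import *
i=bot.camera_info("wrist");H=i["hand_eye"];Ki=np.linalg.inv(i["mtx"])
for h in (.0084,.005,.011):
  for u in [(157,161),(507,161)]:
    d=H[:3,:3]@Ki@[*u,1];o=H[:3,3];print(h,(o+d*(h-o[2])/d[2])*1e3)
E
```

```text
0.0084 [-67.1919 -58.4768   8.4   ]
0.0084 [ 70.7631 -58.4595   8.4   ]
0.005 [-65.7009 -58.736    5.    ]
0.005 [ 69.1708 -58.7192   5.    ]
0.011 [-68.3321 -58.2786  11.    ]
0.011 [ 71.9808 -58.261   11.    ]
```

View pics/s5c.png

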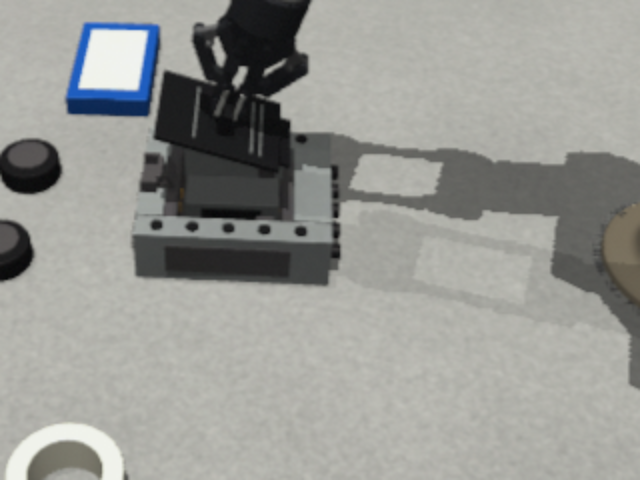

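```bash
cat >> h.py <<'E'
def lip():
    T=pose();o=np.array([.5395,-.041]);y=-.011
    Rc=T[:3,:3]@np.diag([1,-1,-1]);U=np.array([[np.cos(y),np.sin(y)],[-np.sin(y),np.cos(y)]])
    f=lambda v:(lambda p:np.r_[U@(p[:2]-o),p[2]]*1e3)(T[:3,3]+Rc@np.array(v))
    s=bot.observe();print("lip",f([-.082,0,-.0164]),"mid",f([0,0,.0056]),"rear",f([.072,0,-.0144]),"tilt",-np.arcsin(Rc[0,2]),"F",s["force"],s["ft_torque"])
E
python3 -m pendant '[[[-5,0,16,0,0,0,5],[-5,0,16,0,0,0,5],[-5,0,16,0,0,0,5],[-3,0,10,0,0,0,5],[-2,0,6,0,0,0,5]]]' 60
python3 -m pendant '[[[0,0,0,0,0,0,5],[0,0,0,0,0,0,5],[0,0,0,0,0,0,5],[0,0,0,0,0,0,5],[0,0,0,0,0,0,5]]]' 60
python3 -c "from h import *;lip()"
```

```text
time: 15.9
tcp_pos: [0.5475, -0.0413, 0.0992]
eef_rot: [-3.141, -0.299, -0.011]
force: [0.4, 0.2, -3.2]
grip_width: 0.124
time: 16.4
tcp_pos: [0.5477, -0.0413, 0.1008]
eef_rot: [3.141, -0.301, -0.011]
force: [0.1, 0.5, -1.8]
grip_width: 0.118
lip [-65.2106  -0.2285  60.796 ] mid [  6.5804  -0.2098 106.1177] rear [ 81.2729  -0.2056 108.3628] tilt 0.30097420605520275 F [ 0.1359  0.4989 -1.76  ] [0.0564 0.2146 0.0559]
```

```bash
python3 -m pendant '[[[-4,0,-1.2,0,0,0,5],[-4,0,-1.2,0,0,0,5],[-4,0,-1.2,0,0,0,5],[-2,0,-0.6,0,0,0,5],[0,0,0,0,0,0,5]]]' 60
python3 -m pendant '[[[0,0,0,0,0,0,5],[0,0,0,0,0,0,5],[0,0,0,0,0,0,5],[0,0,0,0,0,0,5],[0,0,0,0,0,0,5]]]' 60
python3 -c "from h import *;lip()"
```

```text
time: 16.9
tcp_pos: [0.5323, -0.041, 0.1001]
eef_rot: [3.142, -0.3, -0.011]
force: [-0.2, 0.6, -2.4]
grip_width: 0.123
time: 17.4
tcp_pos: [0.5329, -0.0411, 0.1001]
eef_rot: [3.142, -0.3, -0.011]
force: [-0.5, 0.7, -2.2]
grip_width: 0.125
lip [-80.083   -0.1551  60.1618] mid [ -8.2449  -0.1479 105.4087] rear [ 66.4498  -0.144  107.5761] tilt 0.29993678288473474 F [-0.4627  0.6642 -2.196 ] [-0.0045  0.2703  0.0127]
```

```bash
python3 -m pendant '[[[0.3,0,3.1,0,-0.04,0,5],[0.3,0,3.1,0,-0.04,0,5],[0.5,0,3,0,-0.04,0,5],[0.5,0,3,0,-0.04,0,5],[0,0,0,0,0,0,5]]]' 60
python3 -m pendant '[[[0,0,0,0,0,0,5],[0,0,0,0,0,0,5],[0,0,0,0,0,0,5],[0,0,0,0,0,0,5],[0,0,0,0,0,0,5]]]' 60
python3 -c "from h import *;lip()"
```

```text
time: 17.9
tcp_pos: [0.5374, -0.0411, 0.0883]
eef_rot: [-3.142, -0.138, -0.01]
force: [-2.1, -0.3, 0.3]
grip_width: 0.123
time: 18.4
tcp_pos: [0.5373, -0.0411, 0.0888]
eef_rot: [3.141, -0.141, -0.011]
force: [-0.1, -0.0, -0.7]
grip_width: 0.127
lip [-81.0889  -0.1662  61.06  ] mid [-2.9801 -0.1725 94.3319] rear [71.1119 -0.1829 84.617 ] tilt 0.14056109875489267 F [-0.1399 -0.003  -0.731 ] [-0.0818  0.0755 -0.0284]
```

```bash
python3 -m pendant '[[[0,0,0,0,0,0,16],[0,0,0,0,0,0,22],[0,0,0,0,0,0,30],[0,0,0,0,0,0,30],[0,0,0,0,0,0,30]]]' 60
python3 -m pendant '[[[0,0,-10,0,0,0,30],[0,0,-25,0,0,0,30],[0,0,-30,0,0,0,30],[0,0,-30,0,-0.14,0,10],[0,0,0,0,0,0,0]]]' 40
python3 -m pendant '[[[0,0,0,0,0,0,0],[0,0,0,0,0,0,0],[0,0,0,0,0,0,0],[0,0,0,0,0,0,0],[0,0,0,0,0,0,0]]]' 40
python3 - <<'E'
from h import *
import cv2
plan([.5805,-.0415,.1],[np.pi,0,-.011])
a=snap('wrist','w6.png');b=snap('side','s6.png')[160:290,260:420];t=snap('top','t6.png')[195:330,260:390]
o=np.zeros((600,800,3),np.uint8);o[:300,:400]=cv2.resize(a,(400,300));b=cv2.resize(b,None,fx=2.5,fy=2.3);o[:b.shape[0],400:400+b.shape[1]]=b
t=cv2.resize(t,None,fx=2.2,fy=2.2);o[303:303+t.shape[0],400:400+t.shape[1]]=t;cv2.imwrite("pics/c6.png",o)
E
```

```text
time: 18.9
tcp_pos: [0.5375, -0.0412, 0.0888]
eef_rot: [3.141, -0.14, -0.011]
force: [-0.2, -0.6, 0.1]
grip_width: 0.352
time: 19.4
tcp_pos: [0.5294, -0.0418, 0.1846]
eef_rot: [3.14, -0.022, -0.01]
force: [0.4, 0.8, 0.1]
grip_width: 0.024
time: 19.9
tcp_pos: [0.5241, -0.0408, 0.1791]
eef_rot: [-3.141, -0.012, -0.011]
force: [-0.1, -0.0, -0.2]
grip_width: -0.001
now [ 0.5241 -0.0408  0.1791] shift now-axes mm [55.4874  0.1274 79.7408] target-axes [56.4411  0.0488 79.0688] turn [-0.0007 -0.012   0.0004]
```

View pics/c6.png

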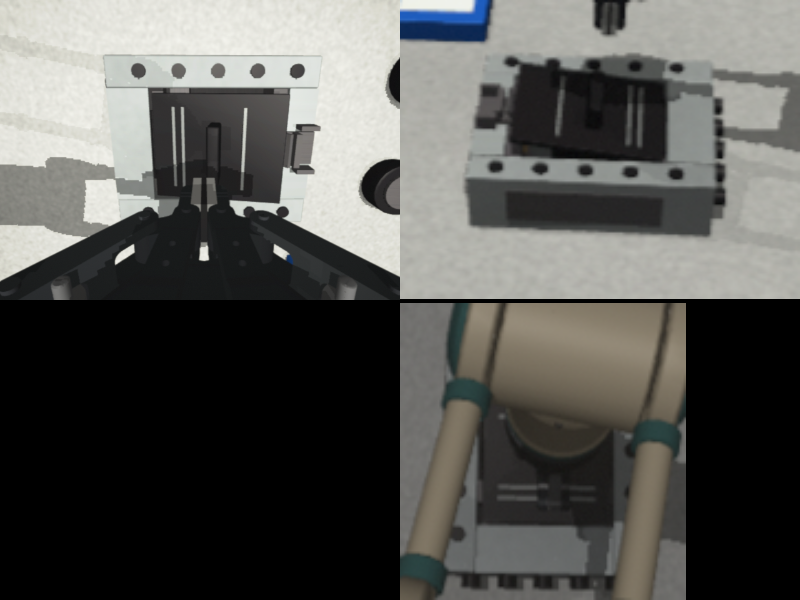

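```bash
python3 -m pendant '[[[28,0,0,0,-0.012,0,0],[28,0,20,0,0,0,0],[0,0,30,0,0,0,0],[0,0,20,0,0,0,0],[0,0,10,0,0,0,0]]]' 40
python3 -m pendant '[[[0,0,3,0,0,0,0],[0,0,3,0,0,0,0],[0,0,3,0,0,0,0],[0,0,3,0,0,0,0],[0,0,3,0,0,0,0]]]' 40
python3 -c "from h import *;print(pose()[:3,3],bot.observe()['force'])"
```

```text
time: 20.55
tcp_pos: [0.5795, -0.0412, 0.0977]
eef_rot: [-3.14, 0.003, -0.01]
force: [-0.7, 0.0, -0.4]
grip_width: 0.0
time: 21.05
tcp_pos: [0.5811, -0.0415, 0.0855]
eef_rot: [-3.141, -0.002, -0.011]
force: [0.5, -0.3, -0.7]
grip_width: 0.004
[ 0.5811 -0.0415  0.0855] [ 0.4869 -0.2799 -0.6722]
```

```bash
python3 -m pendant '[[[0,0,2,0,0,0,0],[0,0,2,0,0,0,0],[0,0,2,0,0,0,0],[0,0,2,0,0,0,0],[0,0,0,0,0,0,0]]]' 40
python3 -m pendant '[[[0,0,2,0,0,0,0],[0,0,2,0,0,0,0],[0,0,1,0,0,0,0],[0,0,1,0,0,0,0],[0,0,0,0,0,0,0]]]' 40
python3 -c "from h import *;print(pose()[:3,3],bot.observe()['force'])"
```

```text
time: 21.55
tcp_pos: [0.5796, -0.0414, 0.0775]
eef_rot: [-3.141, 0.001, -0.01]
force: [-3.7, 0.0, 5.9]
grip_width: 0.001
time: 22.05
tcp_pos: [0.5808, -0.0414, 0.0705]
eef_rot: [-3.141, -0.001, -0.011]
force: [-0.0, 0.1, 0.4]
grip_width: 0.002
[ 0.5808 -0.0414  0.0705] [-0.0362  0.1156  0.4024]
```

```bash
python3 -m pendant '[[[0,0,1,0,0,0,0],[0,0,1,0,0,0,0],[0,0,1,0,0,0,0],[0,0,0,0,0,0,0],[0,0,0,0,0,0,0]]]' 40
python3 -m pendant '[[[0,0,-20,0,0,0,0],[0,0,-40,0,0,0,0],[-40,0,-40,0,0,0,0],[-40,0,-20,0,0,0,0],[0,0,0,0,0,0,0]]]' 40
python3 -m pendant '[[[0,0,0,0,0,0,0],[0,0,0,0,0,0,0],[0,0,0,0,0,0,0],[0,0,0,0,0,0,0],[0,0,0,0,0,0,0]]]' 40
python3 - <<'E'
from h import *
import cv2
print(repr(pose()))
a=snap('wrist','w7.png')[40:380,100:560];b=snap('side','s7.png')[160:290,260:420]
o=np.zeros((600,800,3),np.uint8);a=cv2.resize(a,None,fx=1.3,fy=1.3)[:, :430+168];o[:a.shape[0],:a.shape[1]]=a
b=cv2.resize(b,None,fx=2,fy=1.2);o[443:443+b.shape[0],:b.shape[1]]=b
t=b=cv2.imread("pics/s7.png")[175:240,280:345];o[443:573,400:530]=cv2.resize(t,(130,130));cv2.imwrite("pics/c7.png",o)
E
```

```text
time: 22.55
tcp_pos: [0.5809, -0.0414, 0.07]
eef_rot: [-3.141, -0.002, -0.01]
force: [-3.1, -0.4, 14.1]
grip_width: 0.004
time: 23.05
tcp_pos: [0.5021, -0.0403, 0.186]
eef_rot: [3.141, -0.002, -0.011]
force: [1.1, -0.2, 0.1]
grip_width: 0.0
time: 23.55
tcp_pos: [0.5056, -0.0407, 0.1825]
eef_rot: [-3.141, 0.0, -0.01]
force: [-1.0, 0.2, -0.5]
grip_width: 0.001
array([[ 0.9999, -0.0104, -0.0003,  0.5056],
       [-0.0104, -0.9999,  0.0008, -0.0407],
       [-0.0003, -0.0008, -1.    ,  0.1825],
       [ 0.    ,  0.    ,  0.    ,  1.    ]])
```

View pics/c7.png

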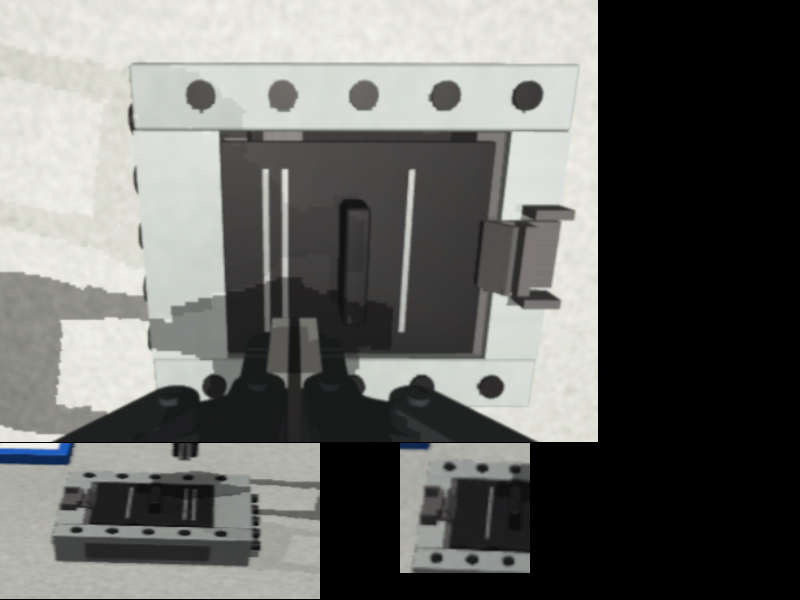

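```bash
python3 - <<'E'
from h import *
T=pose();K,E=cam("wrist",T);g=lambda p:(100+p[0]/1.3,40+p[1]/1.3)
f=lambda ps,m:fit([back(g(p),.07,K,E) for p in ps],np.array(m)/1e3)
o,y,r=f([(132,64),(578,65),(529,405)],[(-115,95),(105,95),(105,-95)]);print("unit",o,y,r)
c,yc,r=f([(222,142),(496,143),(485,355),(229,355)],[(-68,59),(72,59),(72,-59),(-68,-59)]);print("cover",c,yc,r)
U=np.array([[np.cos(y),np.sin(y)],[-np.sin(y),np.cos(y)]]);print("rel",U@(c-o),yc-y)
E
```

```text
unit [ 0.539  -0.0404] -0.010797936288523791 [[ 1.829  -0.5539]
 [-1.2257 -0.8501]
 [-0.6034  1.404 ]]
cover [ 0.5372 -0.0423] -0.0003433887125708139 [[-0.3936  1.2102]
 [-1.5364 -0.6441]
 [ 4.1782 -0.9837]
 [-2.2481  0.4176]]
rel [-0.0018 -0.002 ] 0.010454547575952978
```

```bash
python3 -c "from station import bot;print(bot.job_done(), bot.observe()['force'])"
```

```text
the job is handed in; nothing more can be done
the job is handed in; nothing more can be done
```

The battery is in the bay and the cover is hooked, closed and snapped under the catch. I handed the job in at about 23.6 s on the robot's clock; it reports no verdict.

- **Battery:** I set it in the cradle, and the wrist camera put its centre within about 1 mm of the bay middle in x and y. I did not check it again once the cover was on.
- **Hooking:** The lip went into the slot at a tilt of 0.30 rad. From the arm pose, its edge was at mixer x −80 mm, y 0 and z 60 mm, with no contact force.
- **Closing:** Released at 0.14 rad, the cover rested on the catch. I then pressed it down with the shut fingers. The force read 6 N on the way down, fell to about 0 as the catch snapped over, then rose to 14 N with the plate top at 70 mm.
- **Last picture:** It shows the cover lying flat with the catch nose over its rear edge. Measured against the mixer, the cover is off by x −2 mm, y −2 mm and yaw 0.010 rad.
- **Weaker checks:** One corner in that last fit was 4 mm off, so the offsets are only good to a few mm. In the picture the plate's front edge looks close to touching the overhang, nearer −4 mm in x, which is still within the play. The catch travel could only be judged by eye.

The gripper was clear of everything at hand-in. The arm never went near the tape, case or headphones, though I did not measure them again.

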